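# Hang the measuring electrode in its stand over the sample beaker

## Robot

A 6-joint arm with a two-finger parallel gripper is mounted at the origin on a cart in front of the work surface, level with it; the furniture and walls round the work are solid. World frame = base frame: x ahead of the robot, y to its left, z up, the work surface at z = 0. Lengths are in m, angles in rad, forces in N, time in s.
With the tool pointing down it reaches from about 0.25 to 0.775 m from the base axis. Payload 4 kg.
Tool frame: the origin (TCP) lies at the very end of the fingers, on their centre line; the grasp point (between the pads) lies 19 mm behind it (robot.tcp_to_grasp is the distance from the TCP to the grasp point, in m); z points along the fingers, y is the line along which they close (so a half turn about z gives the same grasp; the last joint's range is limited). The gripper opens to 94 mm and grips with 3 to 60 N. Pads are 16 mm wide; open, the fingers measure 119 mm over their backs; the gripper's body (75 mm by 177 mm) begins 78 mm behind the grasp point.
Start: joints at [1.155, 0.087, 1.371, -0, 1.684, -0.103], TCP at [0.169, 0.523, 0.206] pointing down, gripper open.
Joint ranges: [-3.1, 3.1], [-0.76, 2.03], [0.27, 2.55], [-1.08, 4.22], [0.17, 2.65], [-2.57, 2.57]. Speed limits (rad/s): [2.79, 2.79, 3.14, 3.14, 3.14, 3.14].

## Interface

Orientations are given as [roll, pitch, yaw] about the fixed x, y, z axes, in that order (R = Rz(yaw) Ry(pitch) Rx(roll)).
In Python, from bench import robot gives the robot as it stands.
- The arm moves only by the tool drive_effector, called after ">>>" by a JSON object that holds its "name" and its "arguments", one argument or row to a line. Schema: {"type":"object","properties":{"ticks":{"type":"object","properties":{"aperture":{"type":"array","items":{"type":"number"},"minItems":1,"maxItems":20},"sx":{"type":"array","items":{"type":"number"},"minItems":1,"maxItems":20},"sy":{"type":"array","items":{"type":"number"},"minItems":1,"maxItems":20},"sz":{"type":"array","items":{"type":"number"},"minItems":1,"maxItems":20},"twist":{"type":"array","items":{"type":"number"},"minItems":1,"maxItems":20}},"additionalProperties":false,"required":["aperture","sx","sy","sz","twist"]},"only":{"type":"string"},"quiet":{"type":"boolean"},"lines":{"type":"string"}},"required":["ticks"],"additionalProperties":false}. ticks is an object with one list for each field, all of the same length, 1 to 20, a row being the entries at one place: aperture (the finger opening in m), sx, sy, sz (the shift in units of 50 mm), twist (a turn about the tool's z in units of 0.1 rad); each row shifts and turns the commanded pose from where the row before left it, along the tool's axes as they then stand; what a row does not reach is not made up. A row lasts 1/12 s, in which the tool goes at most 0.0417 m and 0.125 rad, less where a joint would pass 70% of its speed; a pose out of reach is approached as far as the arm can. The fingers move at their own pace and stop on an object; the grip force is fixed at half the most. Time passes only in rows, so rows that do not move let the fingers close. The tool returns the time, the measured TCP pose, the force, the opening and the grip force at its end. only (a regular expression) keeps the lines of the reply that match it, lines (a string "A,B") keeps lines A to B, and quiet returns only ok. Input that does not fit is refused with a message, and nothing moves.
- robot.get_obs(): the state, without advancing time (a new reading comes with each control period).
- robot.snapshot(name): name is "scene" or "top"; returns a dict with "color" (480x640x3 uint8, blue, green, red), "fx", "fy", "cx", "cy" (pixels), "k1" (the pictures are not rectified: a ray, as slopes to the right and down, at radius r is drawn at 1 + k1 r^2 times it, then the intrinsics apply), "extrinsics" (4x4, takes a point from world to camera coordinates). Camera axes: x right, y down, z forward; pixel columns grow to the right and rows downward; lengths in m; the calibration is good to about 2 mm. A picture is of the moment at which its call begins. There is no depth.
- robot.close_job(): hands the job in; it is judged then, once.
The state is a dict: "time": time; "joint_positions": joint angles; "qvel": joint speeds; "joint_torque": joint torques, N m; "tool_pos": TCP position; "ee_rot": TCP orientation; "wrist_force": force on the tool from outside, world axes, zero at the start; "wrist_torque": the same for the moment, N m; "width": finger opening in m; "finger_force": force on a finger pad.
Only numpy, scipy, OpenCV 4.12 (cv2) and the standard library are available. Lean on these libraries where they do the work, as an engineer would, in place of code of your own. Each camera call takes 0.05 s, during which the arm holds its last target. There are 200 camera calls.

## Task

Take the electrode with the blue cap out of the white storage block and put its shaft down through the large hole at the free end of the stand's grey arm, until its collar sits flat on the arm and it hangs upright with its tip inside the beaker below. Lower it in, do not drop it, and let go of it. Leave the orange-capped probe in the storage block, and leave the beaker standing upright on the stand's base.

Things in the scene. Friction and masses are not known exactly. Their poses are not given: they have to be found in the camera images.
- electrode: Loose rigid electrode, 154 mm, about 70 g, upright in either well of the storage block. Black shaft 12 mm dia., 100 mm long, last 8 mm tapering to a flat 9 mm tip; black collar 26 mm dia., 5 mm thick; blue round cap 22 mm dia. (grip here); 12 mm brass connector on top. Origin at the tip's centre, z up the shaft: collar underside at z = 100 mm, blue cap 105 to 144 mm.
- electrode_collar (a point): On the electrode's axis, at the underside of its collar (the face that comes to rest on the arm), 100 mm above the tip.
- electrode_tip (a point): Centre of the electrode's lower end.
- thermo: Loose temperature probe of the same shape and size as the electrode, but with an orange cap and a bright steel shaft, upright in the other well of the storage block. It stays there. Origin at the centre of its tip.
- storage_block: Fixed white block, 64 x 130 x 60 mm (its x, y, z), origin at the centre of its underside. Two round wells, 15 mm dia., 50 mm deep, in its top at its y = +36 and -36 mm; floors 10 mm above the bench, so the electrode's collar underside starts 110 mm above the bench.
- stand: Fixed stand. Origin on the bench below the large hole; x runs along the arm to the post. White base 10 mm thick, x -70 to 140 mm, 130 mm wide. Steel post 16 mm dia. at x = 115 mm, 150 mm high. Level grey arm 44 mm wide, 10 mm thick, top 135 mm above the bench, from x = -25 mm to the black clamp on the post (flush on top). Large hole at x = 0; a 7.5 mm hole at x = 48 mm is too small.
- stand_hole (a point): Centre of the mouth of the large hole: 16 mm in diameter with a 2 mm chamfer round its mouth, straight through the arm, in the arm's top face (135 mm above the bench). Vertical axis.
- sample_beaker: Loose small clear beaker, 52 mm in diameter, 70 mm tall, standing on the stand's base plate (10 mm above the bench) below the large hole, within about 5 mm of its axis; its rim is 45 mm below the arm's underside. Origin at the centre of its underside.

How it is judged:
By the outcome, as a careful person would: the job done as asked, in the order asked, and still so for the second after the job is handed in, with the robot touching nothing.
It also fails if it takes over 48 s, if anything falls off the work surface, if the arm or the gripper's body presses on something with over 40 N, if the wrist force passes 120 N, or if a joint passes its speed limit or range.

## Working session

There is one attempt and no reset: what is moved stays moved. The work goes in short steps, Python scripts to look and compute and a tool call to move; the robot and the scene stay as the last step left them, time stands still between calls to the robot, and variables do not carry over. Pictures are saved under pics/ and viewed, at most 10 in all, crops included, and the job is handed in when it is done.

```bash
ls; mkdir -p pics
```

Run:
```python
from bench import robot
import cv2,numpy as np
for n in("scene","top"):
    s=robot.snapshot(n); cv2.imwrite(f"pics/{n}0.png",s["color"])
    print(n,s["fx"],s["fy"],s["cx"],s["cy"],s["k1"],np.round(s["extrinsics"],4).tolist())
o=robot.get_obs();print(o["time"],o["tool_pos"],o["ee_rot"],o["width"],robot.tcp_to_grasp)
```

```text
bench.py
pics
scene 474.3923856693723 474.3923856693723 319.1029031384333 237.4319456853422 0.008645937968893291 [[0.9079, -0.419, 0.0111, -0.4825], [-0.3174, -0.7046, -0.6347, 0.2607], [0.2737, 0.5727, -0.7727, 0.7929], [0.0, 0.0, 0.0, 1.0]]
top 443.75200547365887 443.75200547365887 316.00865032780075 233.52045901134332 0.026421835124909577 [[-0.0278, -0.9996, -0.0007, 0.0325], [-0.9847, 0.0275, -0.172, 0.5582], [0.1719, -0.0041, -0.9851, 0.8458], [0.0, 0.0, 0.0, 1.0]]
0.1 [0.16906053 0.52286021 0.20442357] [-3.13964476e+00 -1.81061187e-04  2.82880669e+00] 0.09389520547572827 0.0188
```

View pics/scene0.png

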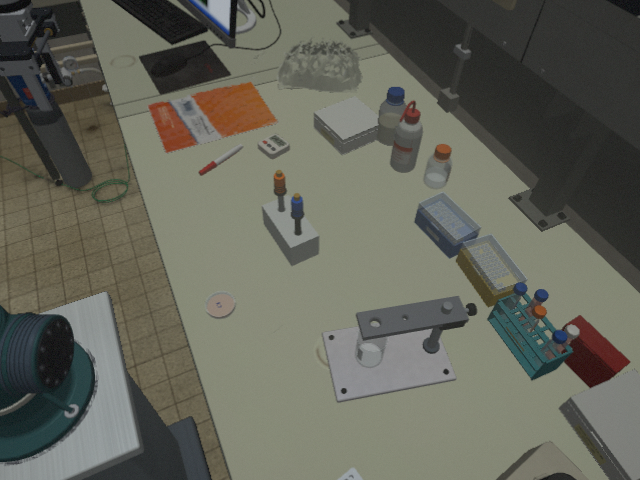

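View pics/top0.png

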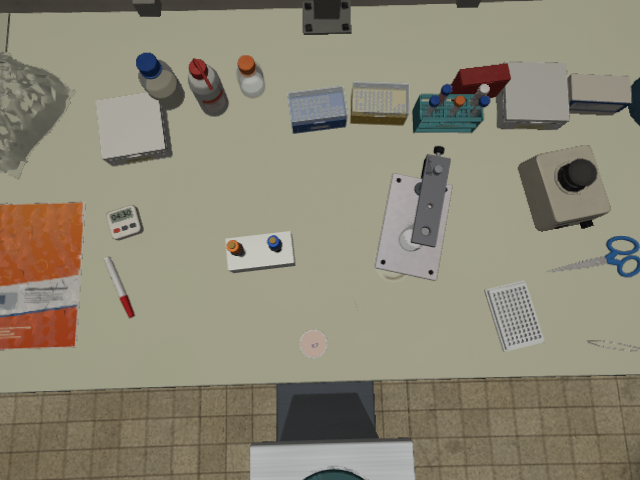

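Scene view: blue cap at about (297,200), orange at (280,183), large hole at about (375,322), beaker below it at (370,350). Top view: blue cap at (274,242), hole near (422,237). Next are enlarged crops.

Run:
```python
import cv2,numpy as np
S=cv2.imread("pics/scene0.png");T=cv2.imread("pics/top0.png")
def c(I,x,y,w=80,h=60):return cv2.resize(I[y:y+h,x:x+w],(400,300),interpolation=cv2.INTER_CUBIC)
cv2.imwrite("pics/mosaic.png",np.vstack([np.hstack([c(S,255,180),c(S,340,295)]),np.hstack([c(T,220,215),c(T,380,200)])]))
for n,I,b in(("s",S,(260,160,60,80)),("t",T,(215,220,85,60))):
    x,y,w,h=b;H=cv2.cvtColor(I[y:y+h,x:x+w],cv2.COLOR_BGR2HSV)
    for k,lo,hi in(("blue",(100,120,50),(130,255,255)),("orange",(4,150,80),(20,255,255))):
        m=cv2.inRange(H,lo,hi);N,_,st,ce=cv2.connectedComponentsWithStats(m)
        i=1+st[1:,4].argmax();print(n,k,st[i]+[x,y,0,0,0],ce[i]+[x,y])
```

```text
s blue [292 197  10   7  32] [296.8125 200.5   ]
s orange [274 173  10   7  35] [278.65714286 176.71428571]
t blue [268 235  12  14  82] [273.87804878 242.70731707]
t orange [227 240  12  12 102] [232.65686275 245.78431373]
```

View pics/mosaic.png

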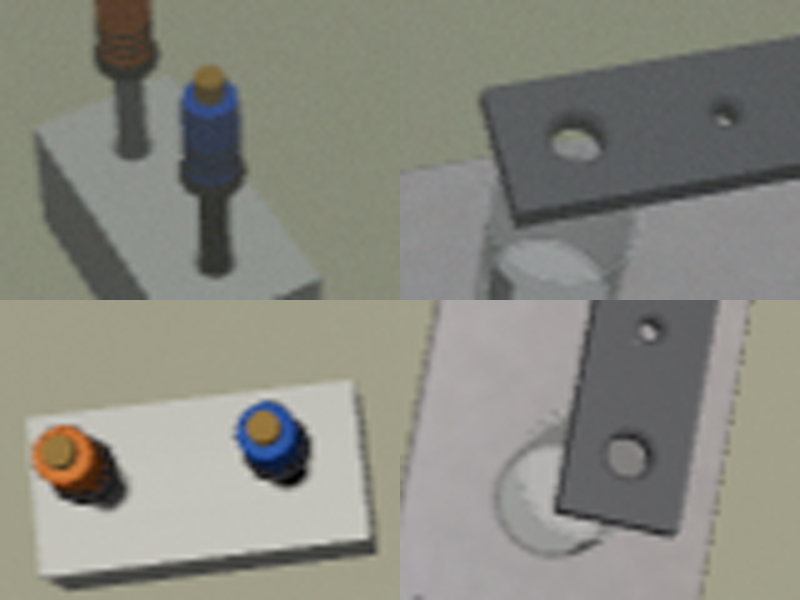

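The mosaic (×5) shows the blue-capped electrode upright with brass top at top-view (272.6,240.2). The large hole is at top-view (426,231) and scene (375.5,322.4). The electrode stands in the right-hand well, near the block's −y end. I'll turn these into positions.

Create h.py:
```python
import numpy as np,cv2
from bench import robot
def cam(s):
    K=np.array([[s["fx"],0,s["cx"]],[0,s["fy"],s["cy"]],[0,0,1]]);return K,np.array([s["k1"],0,0,0,0.]),np.array(s["extrinsics"])
def plane(s,uv,z):
    K,d,E=cam(s);n=cv2.undistortPoints(np.float64([[uv]]),K,d)[0,0]
    r=E[:3,:3].T@[*n,1];o=-E[:3,:3].T@E[:3,3];return o+r*(z-o[2])/r[2]
def proj(s,p):
    K,d,E=cam(s);return cv2.projectPoints(np.float64([p]),cv2.Rodrigues(E[:3,:3])[0],E[:3,3],K,d)[0][0,0]
```

Run:
```python
from h import *
t=robot.snapshot("top");s=robot.snapshot("scene")
m=lambda x,y,ox,oy:(ox+(x+.5)/5-.5,oy+(y+.5)/5-.5)
P=lambda l,c,uv,z:print(l,np.round(plane(c,uv,z)*1000,1))
P("hole t",t,m(230,155,380,200),.135);P("hole s",s,m(177,137,340,295),.135)
for l,p in(("armL",(158,210)),("armR",(278,233))):P(l+" t",t,m(*p,380,200),.135)
for l,p in(("armcorner far",(83,90)),("near",(117,215))):P(l+" s",s,m(*p,340,295),.135)
P("smallhole t",t,m(250,30,380,200),.135);P("smallhole s",s,m(325,114,340,295),.135)
P("brass t",t,m(263,126,220,215),.164);P("brass s",s,m(209,75,255,180),.164)
P("capblue t",t,m(266,131,220,215),.154)
P("orange brass t",t,m(58,150,220,215),.164)
for p in((25,118),(352,80),(373,240),(40,277)):P("blk",t,m(*p,220,215),.06)
P("shaft at block s",s,m(215,270,255,180),.06)
from scipy.spatial.transform import Rotation as R
o=robot.get_obs();print(o["time"],R.from_euler("xyz",o["ee_rot"]).as_matrix().round(3).tolist())
```

```text
hole t [ 543.6 -181.7  135. ]
hole s [ 541.4 -180.9  135. ]
armL t [ 524.2 -154.4  135. ]
armR t [ 514.6 -197.   135. ]
armcorner far s [ 522.7 -154.2  135. ]
near s [ 512.  -196.7  135. ]
smallhole t [ 589.9 -192.3  135. ]
smallhole s [ 587.4 -192.9  135. ]
brass t [529.7  94.2 164. ]
brass s [527.8  95.4 164. ]
capblue t [529.5  94.1 154. ]
orange brass t [523.3 165.6 164. ]
blk [552.5 198.4  60. ]
blk [564.2  68.6  60. ]
blk [500.1  61.5  60. ]
blk [489.2 192.1  60. ]
shaft at block s [525.3  90.1  60. ]
0.2 [[-0.951, 0.308, -0.001], [0.308, 0.951, -0.001], [0.0, -0.001, -1.0]]
```
Hole from arm end: center of end (519.4,-175.7)+25mm along dir. Arm dir from end edge perpendicular: end edge (9.6,42.6) → perp (0.976,-0.22). Center =(543.8,-181.2). Good. Hole ≈ (542.5,-181.3).

The rows are not in the units I measure in: shifts go in units of 50 mm and turns go in units of 0.1 rad. I convert before sending: -0.0339 m is -0.678, -0.0212 m is -0.424, 0.117 rad is 1.17.

>>> {"name": "drive_effector", "arguments": {
  "ticks": {"aperture":[0.094, 0.094, 0.094, 0.094, 0.094, 0.094, 0.094, 0.094, 0.094, 0.094, 0.094, 0.094, 0.094, 0.094, 0.094, 0.094, 0.094, 0.094, 0.094, 0.094], "sx":[-0.678, -0.678, -0.678, -0.678, -0.678, -0.678, -0.678, -0.678, -0.678, -0.678, -0.678, -0.678, -0.678, -0.678, 0, 0, 0, 0, 0, 0], "sy":[-0.424, -0.424, -0.424, -0.424, -0.424, -0.424, -0.424, -0.424, -0.424, -0.424, -0.424, -0.424, -0.424, -0.424, 0, 0, 0, 0, 0, 0], "sz":[0, 0, 0, 0, 0, 0, 0, 0, 0, 0, 0, 0, 0, 0, 0, 0, 0, 0, 0, 0], "twist":[0, 0, 0, 0, 0, 0, 0, 0, 0, 0, 0, 0, 0, 0, 1.17, 1.17, 1.17, 1.17, 1.17, 1.17]}
}}

```text
time: 1.87
tool_pos: [0.5294, 0.0947, 0.2051]
ee_rot: [-3.141, -0.0, 2.121]
wrist_force: [-0.1, 0.7, 0.2]
width: 0.0941
finger_force: 0.0
```

>>> {"name": "drive_effector", "arguments": {
  "ticks": {"aperture":[0.094, 0.094, 0.094, 0.094, 0.094, 0.094], "sx":[0, 0, 0, 0, 0, 0], "sy":[0, 0, 0, 0, 0, 0], "sz":[0, 0, 0, 0, 0, 0], "twist":[1.17, 1.17, 1.17, 1.17, 0, 0]}
}}

```text
time: 2.37
tool_pos: [0.5294, 0.0949, 0.2052]
ee_rot: [-3.141, -0.0, 1.662]
wrist_force: [0.9, 0.1, -0.8]
width: 0.0939
finger_force: 0.0
```

Add to h.py:
```python
from scipy.spatial.transform import Rotation as R
def err(target):
    o=robot.get_obs();M=R.from_euler("xyz",o["ee_rot"]).as_matrix()
    print("t",o["time"],"tcp",np.round(o["tool_pos"],4),"yaw_y",round(np.arctan2(M[1,1],M[0,1]),3),"F",np.round(o["wrist_force"],1),"w",round(o["width"],4),"tool z",M[:,2].round(3))
    print("tool-axis delta",np.round(M.T@(np.array(target)-o["tool_pos"]),4))
```

```bash
python3 -c "
from h import *
err([.5293,.0944,.121])"
```

```text
t 2.3667 tcp [0.5294 0.0949 0.2052] yaw_y 0.091 F [ 0.9  0.1 -0.8] w 0.0939 tool z [-0.  0. -1.]
tool-axis delta [-0.0005 -0.0001  0.0842]
```

Converted, -0.0005 m is -0.01, 0.02 m is 0.4.

>>> {"name": "drive_effector", "arguments": {
  "ticks": {"aperture":[0.094, 0.094, 0.094, 0.094, 0.094, 0.094, 0.094], "sx":[-0.01, 0, 0, 0, 0, 0, 0], "sy":[0, 0, 0, 0, 0, 0, 0], "sz":[0.4, 0.4, 0.4, 0.28, 0.2, 0, 0], "twist":[0, 0, 0, 0, 0, 0, 0]}
}}

```text
time: 2.95
tool_pos: [0.5294, 0.0944, 0.1213]
ee_rot: [-3.141, -0.0, 1.66]
wrist_force: [-0.3, -0.6, 0.8]
width: 0.0941
finger_force: 0.0
```

Run:
```python
from h import *
err([.5293,.0944,.121])
I=[]
for n,p in(("scene",(.529,.094,.12)),("top",(.529,.094,.12))):
    s=robot.snapshot(n);x,y=proj(s,p).astype(int);I.append(cv2.resize(s["color"][y-60:y+60,x-40:x+40],(400,600),interpolation=cv2.INTER_CUBIC));print(x,y)
cv2.imwrite("pics/grasp.png",np.hstack(I))
```

```text
t 2.95 tcp [0.5294 0.0944 0.1213] yaw_y 0.089 F [-0.3 -0.6  0.8] w 0.0941 tool z [-0.001  0.    -1.   ]
tool-axis delta [ 0.     -0.0001  0.0003]
297 211
274 243
```

View pics/grasp.png

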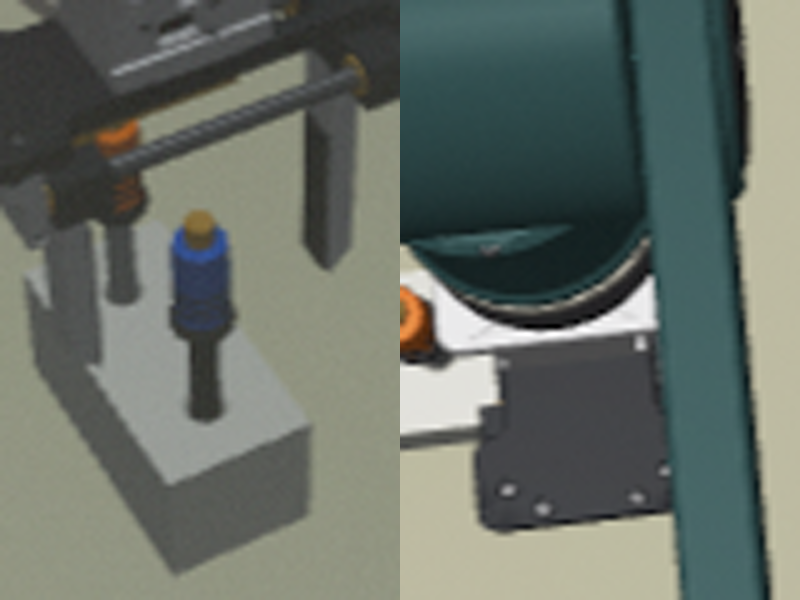

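The open fingers straddle the blue cap evenly: tips at crop (80,365) and (330,270), with the cap centred at (203,270). The orange probe is clear of the gripper. Closing and lifting.

>>> {"name": "drive_effector", "arguments": {
  "ticks": {"aperture":[0.06, 0.04, 0.03, 0.024, 0.015, 0.015, 0.015, 0.015, 0.015, 0.015], "sx":[0, 0, 0, 0, 0, 0, 0, 0, 0, 0], "sy":[0, 0, 0, 0, 0, 0, 0, 0, 0, 0], "sz":[0, 0, 0, 0, 0, 0, 0, 0, 0, 0], "twist":[0, 0, 0, 0, 0, 0, 0, 0, 0, 0]}
}}

```text
time: 3.88
tool_pos: [0.5295, 0.0944, 0.1214]
ee_rot: [-3.142, -0.0, 1.659]
wrist_force: [0.1, -0.0, -0.1]
width: 0.0306
finger_force: 0.0
```

>>> {"name": "drive_effector", "arguments": {
  "ticks": {"aperture":[0.015, 0.015, 0.015, 0.015, 0.015, 0.015, 0.015, 0.015, 0.015], "sx":[0, 0, 0, 0, 0, 0, 0, 0, 0], "sy":[0, 0, 0, 0, 0, 0, 0, 0, 0], "sz":[0, -0.1, -0.2, -0.2, -0.2, -0.2, -0.2, -0.2, 0], "twist":[0, 0, 0, 0, 0, 0, 0, 0, 0]}
}}

```text
time: 4.63
tool_pos: [0.531, 0.0945, 0.1899]
ee_rot: [3.136, -0.0, 1.659]
wrist_force: [0.9, -0.5, -0.9]
width: 0.0212
finger_force: 30.0
```

Converted, -0.02 m is -0.4, -0.015 m is -0.3.

>>> {"name": "drive_effector", "arguments": {
  "ticks": {"aperture":[0.015, 0.015, 0.015, 0.015, 0.015, 0.015, 0.015], "sx":[0, 0, 0, 0, 0, 0, 0], "sy":[0, 0, 0, 0, 0, 0, 0], "sz":[-0.4, -0.4, -0.4, -0.4, -0.3, 0, 0], "twist":[0, 0, 0, 0, 0, 0, 0]}
}}

```text
time: 5.22
tool_pos: [0.5299, 0.0944, 0.282]
ee_rot: [3.14, -0.0, 1.659]
wrist_force: [0.3, -0.2, -1.7]
width: 0.022
finger_force: 30.0
```

Run:
```python
from h import *
err([.5425,-.1813,.285])
s=robot.snapshot("scene");x,y=proj(s,(.529,.094,.23)).astype(int);print(x,y)
cv2.imwrite("pics/lift.png",cv2.resize(s["color"][y-60:y+90,x-70:x+70],(560,600),interpolation=cv2.INTER_CUBIC))
```

```text
t 5.2167 tcp [0.5299 0.0944 0.282 ] yaw_y 0.088 F [ 0.3 -0.2 -1.7] w 0.022 tool z [ 0.002  0.    -1.   ]
tool-axis delta [-0.2757 -0.0116 -0.0031]
296 167
```

View pics/lift.png

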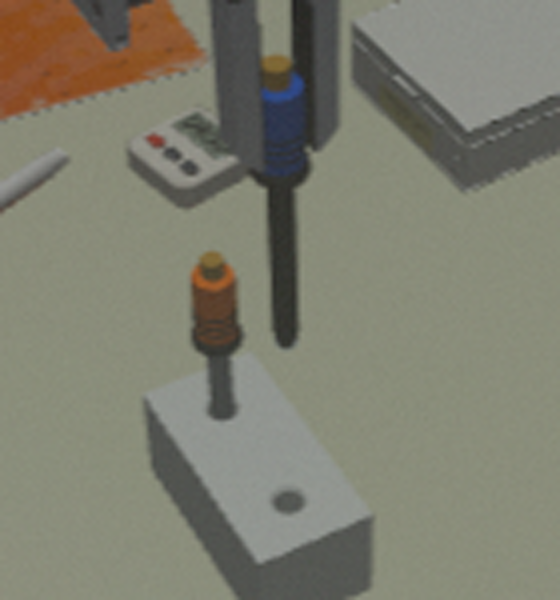

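The electrode is firmly held and nearly upright: brass top at crop (276,62), tip at (287,343). The orange probe is still in its well, and the other well is empty. Carrying it over the hole.

>>> {"name": "drive_effector", "arguments": {
  "ticks": {"aperture":[0.015, 0.015, 0.015, 0.015, 0.015, 0.015, 0.015, 0.015, 0.015, 0.015, 0.015, 0.015, 0.015, 0.015], "sx":[-0.4, -0.6, -0.6, -0.6, -0.6, -0.6, -0.6, -0.6, -0.6, -0.314, 0, 0, 0, 0], "sy":[-0.02, -0.024, -0.024, -0.024, -0.024, -0.024, -0.024, -0.024, -0.024, -0.02, 0, 0, 0, 0], "sz":[0, 0, 0, 0, 0, 0, 0, 0, 0, 0, 0, 0, 0, 0], "twist":[0, 0, 0, 0, 0, 0, 0, 0, 0, 0, 0, 0, 0, 0]}
}}

```text
time: 6.43
tool_pos: [0.5421, -0.18, 0.281]
ee_rot: [-3.141, -0.001, 1.66]
wrist_force: [0.8, 0.2, 0.0]
width: 0.0215
finger_force: 30.0
```

Run:
```python
from h import *
err([.5425,-.1813,.285])
o=robot.get_obs();x0,y0,z0=o["tool_pos"]
I=[]
for n in("scene","top"):
    s=robot.snapshot(n);x,y=proj(s,(.5425,-.1813,.17)).astype(int);
    I.append(cv2.resize(s["color"][y-60:y+60,x-40:x+40],(400,600),interpolation=cv2.INTER_CUBIC))
    print(n,"crop org",x-40,y-60,*[(k,(proj(s,q)*5-[5*(x-40),5*(y-60)]).round()) for k,q in(("hole",(.5425,-.1813,.135)),("tip if vertical",(x0,y0,z0-.111)),("collar",(x0,y0,z0-.011)),("brass top",(x0,y0,z0+.043)))])
cv2.imwrite("pics/over.png",np.hstack(I))
```

```text
t 6.4333 tcp [ 0.5421 -0.18    0.281 ] yaw_y 0.09 F [0.8 0.2 0. ] w 0.0215 tool z [-0.001  0.001 -1.   ]
tool-axis delta [-0.0014  0.0003 -0.004 ]
scene crop org 338 250 ('hole', array([189., 360.])) ('tip if vertical', array([197., 298.])) ('collar', array([237., 103.])) ('brass top', array([263., -23.]))
top crop org 390 167 ('hole', array([177., 321.])) ('tip if vertical', array([198., 304.])) ('collar', array([281., 244.])) ('brass top', array([337., 203.]))
```

View pics/over.png

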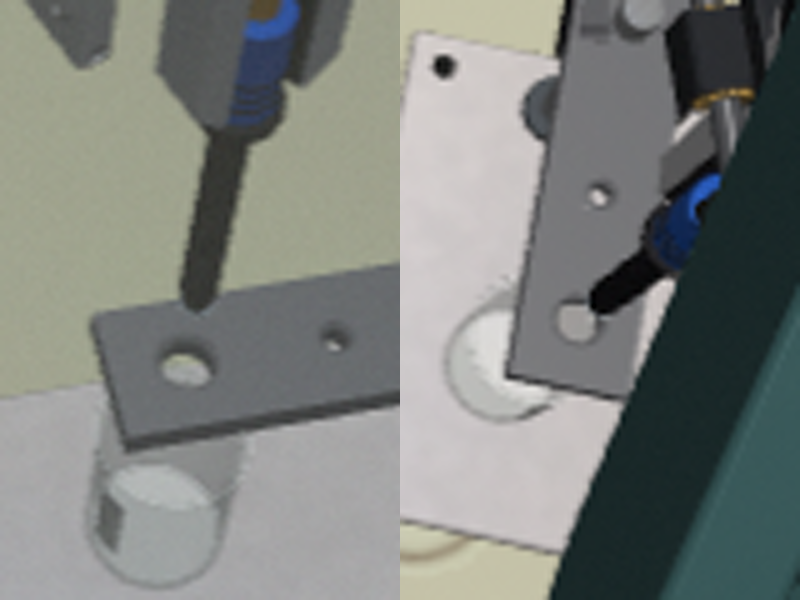

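Hole at scene crop (188,360) and top crop (178,320), tip at (198,298) and (200,303). All agree with the predictions to about 1–2 crop pixels, so the electrode is upright and on target after a 1.4 mm shift. I'll lower to just above the mouth, then enter slowly.

>>> {"name": "drive_effector", "arguments": {
  "ticks": {"aperture":[0.015, 0.015, 0.015, 0.015, 0.015, 0.015], "sx":[-0.028, 0, 0, 0, 0, 0], "sy":[0.006, 0, 0, 0, 0, 0], "sz":[0, 0.2, 0.2, 0.12, 0, 0], "twist":[0, 0, 0, 0, 0, 0]}
}}

```text
time: 7.03
tool_pos: [0.5422, -0.1824, 0.2542]
ee_rot: [-3.14, -0.001, 1.659]
wrist_force: [-0.6, -0.0, -1.6]
width: 0.0218
finger_force: 30.0
```

Run:
```python
from h import *
err([.5425,-.1813,.146])
o=robot.get_obs();x0,y0,z0=o["tool_pos"]
I=[]
for n in("scene","top"):
    s=robot.snapshot(n);x,y=proj(s,(.5425,-.1813,.14)).astype(int);
    I.append(cv2.resize(s["color"][y-30:y+30,x-20:x+20],(400,600),interpolation=cv2.INTER_CUBIC))
    print(n,*[(k,(proj(s,q)*10-[10*(x-20),10*(y-30)]).round()) for k,q in(("hole",(.5425,-.1813,.135)),("tip",(x0,y0,z0-.111)))])
cv2.imwrite("pics/over2.png",np.hstack(I))
```

```text
t 7.0333 tcp [ 0.5422 -0.1824  0.2542] yaw_y 0.088 F [-0.6 -0.  -1.6] w 0.0218 tool z [-0.002  0.001 -1.   ]
tool-axis delta [0.0009 0.0006 0.1082]
scene ('hole', array([197., 319.])) ('tip', array([204., 300.]))
top ('hole', array([194., 312.])) ('tip', array([211., 306.]))
```

View pics/over2.png

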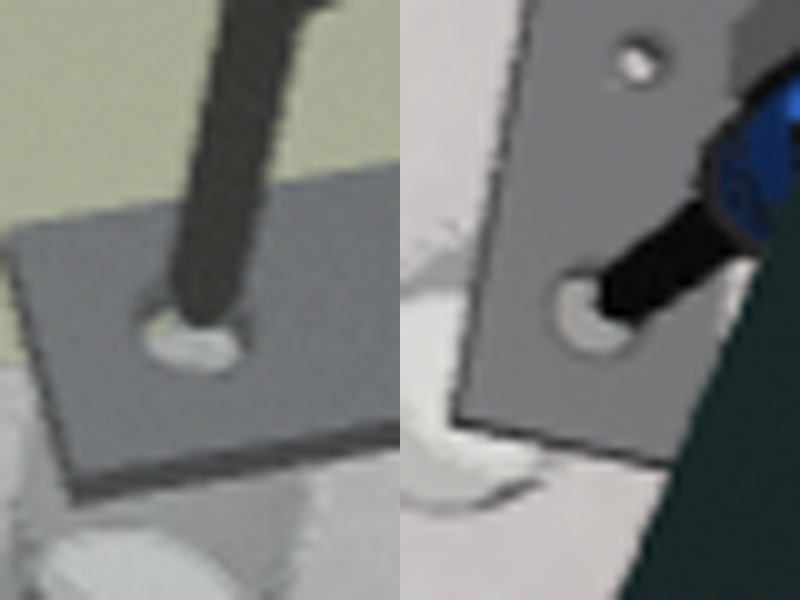

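The tip is at crop (205,305) scene and (218,300) top, just above the hole mouth at (195,322) and (196,312). That puts it within about 1 mm; I'll shift +1.2 mm in tool x and enter.

>>> {"name": "drive_effector", "arguments": {
  "ticks": {"aperture":[0.015, 0.015, 0.015, 0.015, 0.015, 0.015, 0.015, 0.015], "sx":[0.024, 0, 0, 0, 0, 0, 0, 0], "sy":[0.004, 0, 0, 0, 0, 0, 0, 0], "sz":[0, 0.1, 0.1, 0.1, 0.1, 0.1, 0, 0], "twist":[0, 0, 0, 0, 0, 0, 0, 0]}
}}

```text
time: 7.8
tool_pos: [0.5425, -0.1813, 0.2297]
ee_rot: [-3.14, -0.001, 1.659]
wrist_force: [-0.7, 0.1, -1.3]
width: 0.0214
finger_force: 30.0
```

```bash
python3 -c "
from h import *
err([.5425,-.1813,.146])"
```

```text
t 7.8 tcp [ 0.5425 -0.1813  0.2297] yaw_y 0.088 F [-0.7  0.1 -1.3] w 0.0214 tool z [-0.001  0.001 -1.   ]
tool-axis delta [-0.      0.0001  0.0837]
```

Converted, 0.008 m is 0.16.

>>> {"name": "drive_effector", "arguments": {
  "ticks": {"aperture":[0.015, 0.015, 0.015, 0.015, 0.015, 0.015, 0.015, 0.015, 0.015, 0.015], "sx":[0, 0, 0, 0, 0, 0, 0, 0, 0, 0], "sy":[0, 0, 0, 0, 0, 0, 0, 0, 0, 0], "sz":[0.16, 0.16, 0.16, 0.16, 0.16, 0.16, 0.16, 0.16, 0, 0], "twist":[0, 0, 0, 0, 0, 0, 0, 0, 0, 0]}
}}

```text
time: 8.63
tool_pos: [0.5424, -0.1813, 0.1656]
ee_rot: [-3.14, -0.001, 1.659]
wrist_force: [-0.5, -0.3, -1.5]
width: 0.0217
finger_force: 30.0
```

Run:
```python
from h import *
err([.5425,-.1813,.146])
s=robot.snapshot("scene");x,y=proj(s,(.5425,-.1813,.12)).astype(int);print(x,y)
cv2.imwrite("pics/in.png",cv2.resize(s["color"][y-50:y+50,x-40:x+60],(600,600),interpolation=cv2.INTER_CUBIC))
```

```text
t 8.6333 tcp [ 0.5424 -0.1813  0.1656] yaw_y 0.088 F [-0.5 -0.3 -1.5] w 0.0217 tool z [-0.001  0.001 -1.   ]
tool-axis delta [-0.0001  0.0001  0.0196]
374 326
```

View pics/in.png

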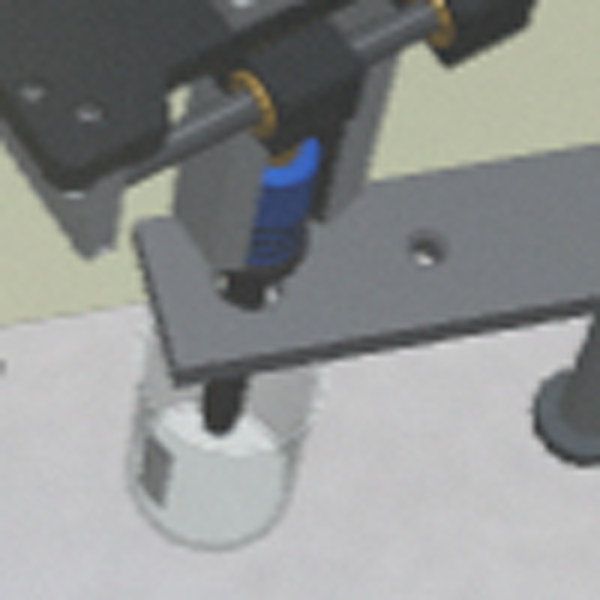

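The shaft is through the large hole without contact, with the tip at crop (220,425) heading into the beaker and the collar still above the arm. Lowering gently to contact.

>>> {"name": "drive_effector", "arguments": {
  "ticks": {"aperture":[0.015, 0.015, 0.015, 0.015, 0.015, 0.015], "sx":[0, 0, 0, 0, 0, 0], "sy":[0, 0, 0, 0, 0, 0], "sz":[0.1, 0.1, 0.06, 0.04, 0, 0], "twist":[0, 0, 0, 0, 0, 0]}
}}

```text
time: 9.18
tool_pos: [0.5427, -0.1814, 0.1513]
ee_rot: [-3.141, -0.0, 1.659]
wrist_force: [0.6, 0.8, -0.9]
width: 0.0213
finger_force: 30.0
```

>>> {"name": "drive_effector", "arguments": {
  "ticks": {"aperture":[0.015, 0.015, 0.015, 0.015], "sx":[0, 0, 0, 0], "sy":[0, 0, 0, 0], "sz":[0.02, 0.02, 0, 0], "twist":[0, 0, 0, 0]}
}}

```text
time: 9.52
tool_pos: [0.5427, -0.1814, 0.1495]
ee_rot: [3.142, -0.0, 1.659]
wrist_force: [-0.6, -0.3, -1.0]
width: 0.0216
finger_force: 30.0
```

Converted, 0.001 m is 0.02.

>>> {"name": "drive_effector", "arguments": {
  "ticks": {"aperture":[0.015, 0.015, 0.015, 0.015], "sx":[0, 0, 0, 0], "sy":[0, 0, 0, 0], "sz":[0.02, 0.02, 0, 0], "twist":[0, 0, 0, 0]}
}}

```text
time: 9.85
tool_pos: [0.5427, -0.1814, 0.1473]
ee_rot: [-3.141, -0.0, 1.659]
wrist_force: [0.0, -0.7, -1.8]
width: 0.0217
finger_force: 30.0
```

>>> {"name": "drive_effector", "arguments": {
  "ticks": {"aperture":[0.015, 0.015, 0.015], "sx":[0, 0, 0], "sy":[0, 0, 0], "sz":[0.02, 0, 0], "twist":[0, 0, 0]}
}}

```text
time: 10.1
tool_pos: [0.5428, -0.1815, 0.147]
ee_rot: [3.141, 0.0, 1.659]
wrist_force: [-0.6, 0.2, 1.5]
width: 0.0216
finger_force: 30.0
```

>>> {"name": "drive_effector", "arguments": {
  "ticks": {"aperture":[0.015, 0.015, 0.015], "sx":[0, 0, 0], "sy":[0, 0, 0], "sz":[0.01, 0, 0], "twist":[0, 0, 0]}
}}

```text
time: 10.35
tool_pos: [0.5429, -0.1815, 0.1469]
ee_rot: [3.141, 0.0, 1.659]
wrist_force: [-2.1, 0.7, 5.4]
width: 0.0218
finger_force: 30.0
```

>>> {"name": "drive_effector", "arguments": {
  "ticks": {"aperture":[0.015, 0.015, 0.015], "sx":[0, 0, 0], "sy":[0, 0, 0], "sz":[0.01, 0, 0], "twist":[0, 0, 0]}
}}

```text
time: 10.6
tool_pos: [0.5429, -0.1815, 0.147]
ee_rot: [3.14, 0.001, 1.659]
wrist_force: [-3.3, 1.3, 6.9]
width: 0.0212
finger_force: 30.0
```

Contact came at the expected height, so the collar is resting on the arm. Releasing slowly.

>>> {"name": "drive_effector", "arguments": {
  "ticks": {"aperture":[0.023, 0.025, 0.03, 0.04, 0.06, 0.08, 0.094, 0.094, 0.094, 0.094, 0.094, 0.094, 0.094], "sx":[0, 0, 0, 0, 0, 0, 0, 0, 0, 0, 0, 0, 0], "sy":[0, 0, 0, 0, 0, 0, 0, 0, 0, 0, 0, 0, 0], "sz":[0, 0, 0, 0, 0, 0, 0, 0, 0, 0, 0, 0, 0], "twist":[0, 0, 0, 0, 0, 0, 0, 0, 0, 0, 0, 0, 0]}
}}

```text
time: 11.68
tool_pos: [0.5427, -0.1814, 0.1455]
ee_rot: [3.142, -0.0, 1.659]
wrist_force: [0.2, -0.3, -1.1]
width: 0.0923
finger_force: 0.0
```

>>> {"name": "drive_effector", "arguments": {
  "ticks": {"aperture":[0.094, 0.094, 0.094, 0.094, 0.094, 0.094, 0.094, 0.094, 0.094, 0.094, 0.094, 0.094, 0.094, 0.094], "sx":[0, 0, 0, 0, 0, 0, 0.6, 0.8, 0.8, 0.8, 0.8, 0.6, 0, 0], "sy":[0, 0, 0, 0, 0, 0, 0, 0, 0, 0, 0, 0, 0, 0], "sz":[-0.2, -0.4, -0.6, -0.6, -0.6, -0.4, 0, 0, 0, 0, 0, 0, 0, 0], "twist":[0, 0, 0, 0, 0, 0, 0, 0, 0, 0, 0, 0, 0, 0]}
}}

```text
time: 12.85
tool_pos: [0.5233, 0.039, 0.2866]
ee_rot: [3.14, 0.001, 1.662]
wrist_force: [0.6, -1.6, -0.2]
width: 0.0939
finger_force: 0.0
```

Run:
```python
from h import *
I=[]
for n in("scene","top"):
    s=robot.snapshot(n);x,y=proj(s,(.5425,-.1813,.13)).astype(int);
    I.append(cv2.resize(s["color"][y-60:y+60,x-40:x+40],(400,600),interpolation=cv2.INTER_CUBIC))
    print(n,*[(z,(proj(s,(.5425,-.1813,z))*5-[5*(x-40),5*(y-60)]).round()) for z in(.189,.179,.135,.035)])
cv2.imwrite("pics/done.png",np.hstack(I))
```

```text
scene (0.189, array([223., 203.])) (0.179, array([219., 220.])) (0.135, array([204., 295.])) (0.035, array([173., 440.]))
top (0.189, array([246., 273.])) (0.179, array([238., 278.])) (0.135, array([207., 301.])) (0.035, array([148., 345.]))
```

View pics/done.png

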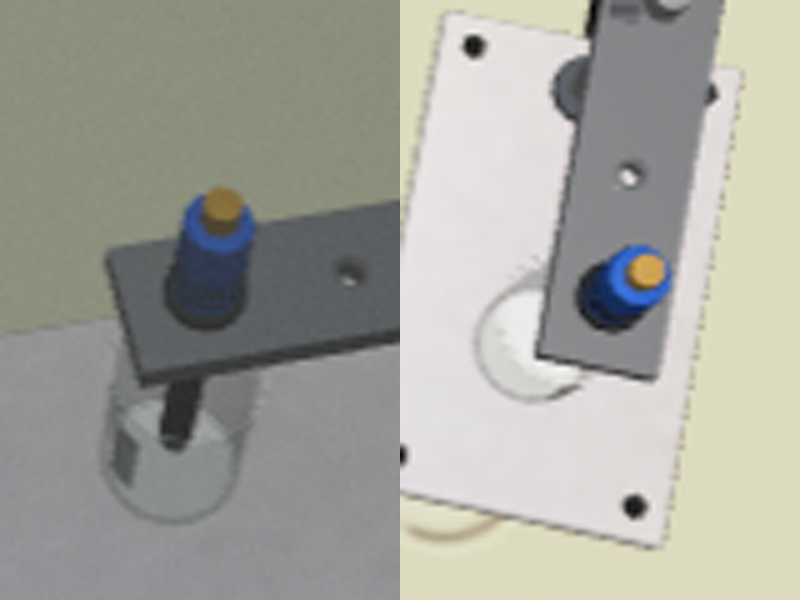

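The collar sits flat on the arm at crop (206,295), with the brass top at (222,203) and the tip at (175,440) inside the upright beaker. All are where an upright, fully seated electrode should project. The gripper is clear.

```bash
python3 -c "
from bench import robot
print(robot.close_job())"
```

```text
the job is handed in; nothing more can be done
None
```

The job is handed in: in the last picture the blue-capped electrode hangs upright in the large hole, released, with its collar flat on the arm and its tip in the upright beaker; the orange probe was left untouched in the block, and the work took about 13 s.

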